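# Mount a grinding wheel on a bayonet arbor

### The job

Mount the grinding wheel on the upright arbor: put the thick wheel and then the thin steel washer flat over the post onto the spring plate (the wheel is brittle: set it down, do not drop it), then put the bayonet cap over the two pins, press it down against the spring, turn it a quarter turn clockwise (seen from above) and let the spring lift it until the pins sit in their notches. Finish still gripping the locked cap by its bar, and leave the cup wheel, the pen-shaped loupe, the tweezers and the brush where they are.

Things in the scene. Friction and masses are not known exactly. Their poses are not given: they have to be found in the camera images.
- arbor: arbor fixed to the bench: grey block 90x90x18 mm; on it a round steel boss 36 mm across up to 53 mm above the bench (top edge chamfered 2.5 mm), which centres wheel and washer; then a post 24 mm across up to 75 mm (tapers to 16 mm in its last 5 mm). Origin on the post's axis at bench height, z up, x along the cross pin (half a turn looks the same)
- arbor_pin (a point): middle of the arbor's cross pin, on the post's axis 66 mm above the bench. The pin is 6 mm thick, lies along x and sticks out of both sides of the post, to 17.5 mm from the axis: these are the two pins of the bayonet
- spring_plate (a joint): how far the arbor's spring plate is pressed down, m: 0 = up (its top is then 34 mm above the bench), 0.008 = bottomed. The plate is a steel disc 54 mm across round the boss; the spring starts at 7 N and grows by 1.5 N per mm. 0.003 with wheel and washer under the locked cap
- wheel_center (a point): centre of the grinding wheel, a flat grey stone ring, outside 60 mm, bore 40 mm, 12 mm thick; z is its axis. Loose, lies flat on the bench (the centre is then 6 mm above it)
- washer_center (a point): centre of the clamping washer, a flat steel ring, outside 52 mm, bore 40 mm, 8 mm thick; z is its axis. Loose, lies flat on the bench (the centre is then 4 mm above it)
- cap_center (a point): centre (half-way up, on the axis) of the bayonet cap, a hollow aluminium cap 56 mm tall that stands on its open end; 54 mm across in its lowest 14 mm, 49 mm above that up to 36 mm; on top a grip bar 46 mm long (along the cap's x), 18 mm wide (along y), 20 mm high, its middle 18 mm above this point. z up; half a turn looks the same
- cap_foot (a point): centre of the cap's open foot, 28 mm below cap_center. The bore of 40 mm has an inward rim of 28 mm bore, 8 to 14 mm above the foot, with two gaps at the ends of x: it goes over the arbor's pins only with the grip bar in line with them (within 0.15 rad). It comes to rest on the washer with the foot 54 mm above the bench, spring up
- cap_rim (a point): on the cap's axis at the top of its inward rim, 14 mm above the foot. Pressed so that the foot is 46.5 to 48 mm above the bench (46 = spring's end), the cap turns over the pins, clockwise only, to a stop at 1.7 rad; at 1.57 (within 0.1) the pins are over 2 mm deep notches, and let up it rises until its foot is 51 mm above the bench, locked
- cup_wheel: bystander: white dish-shaped wheel, 102 mm across, 24 mm high, origin at its underside
- pen_loupe: bystander: black pen-shaped loupe, 130 mm long (along its y), 21 mm thick
- tweezers: bystander: steel tweezers, 126 mm long (along y), 10 mm high
- dust_brush: bystander: flat wooden brush, 168 mm long (along y), 10 mm high
There are look-alikes about, which are no part of the job. What is meant by the part that bears cap_center is not turquoise, and is the smaller of those in its own colour.

How it is judged:
On the way, in this order (a step that is already met when the one before it is completed fails the run):
1. the wheel lies centred on the spring plate (horizontal distance between wheel_center and arbor below 0.004 m and z of wheel_center in the frame of arbor between 0.036 and 0.0425 m and angle between wheel_center's own z axis and vertical below 0.08 rad), for 0.2 s.
2. the washer lies centred on the wheel (horizontal distance between washer_center and arbor below 0.004 m and z of washer_center in the frame of arbor between 0.046 and 0.0525 m and angle between washer_center's own z axis and vertical below 0.08 rad), for 0.2 s.
3. the cap is over the pins and pressed down against the spring (horizontal distance between cap_center and arbor below 0.005 m and z of cap_center in the frame of arbor below 0.078 m and value of joint spring_plate above 0.004 m), for 0.05 s.
At the end, for the whole second after the job is handed in: Wheel, washer and cap are stacked within 4 mm of the arbor axis; the cap is upright, turned at least 1.38 rad from the pins, its centre 76.5 to 80.7 mm above the bench (locked: 79), spring-pressed on the washer (over 4 N), at rest, still held by the fingers (over 2 N) (horizontal distance between each of wheel_center, washer_center, cap_center and arbor below 0.004 m and z of wheel_center in the frame of arbor between 0.034 and 0.039 m and z of washer_center in the frame of arbor between 0.044 and 0.049 m and z of cap_center in the frame of arbor between 0.0765 and 0.0807 m and angle between cap_center's own z axis and vertical below 0.08 rad and angle between the x axis of cap_center and the x axis of arbor, either way round above 1.38 rad and contact force between cap and washer above 4 N and contact force between the fingers and cap above 2 N and linear speed of cap below 0.02 m/s); the arm keeps its last pose, push and grip.
It fails at once if the brittle wheel is dropped (falls freely faster than 0.5 m/s) (linear speed of wheel above 0.5 m/s and contact force between the fingers and wheel below 0.05 N).
It fails at once if the cup wheel is shoved more than 30 mm away (distance of cup_wheel from where it was at the start of the episode above 0.03 m).
It fails at once if the pen loupe is shoved more than 30 mm away (distance of pen_loupe from where it was at the start of the episode above 0.03 m).
It fails at once if the tweezers is shoved more than 30 mm away (distance of tweezers from where it was at the start of the episode above 0.03 m).
It fails at once if the dust brush is shoved more than 30 mm away (distance of dust_brush from where it was at the start of the episode above 0.03 m).
It also fails if it takes over 72 s, if anything falls off the work surface, if the arm or the gripper's body presses on something with over 40 N, if the wrist force passes 120 N, or if a joint passes its speed limit or range.

### The arm

A 7-joint arm with a two-finger parallel gripper is mounted at the origin on a cart in front of the work surface, level with it; the furniture and walls round the work are solid. World frame = base frame: x ahead of the robot, y to its left, z up, the work surface at z = 0. Lengths are in m, angles in rad, forces in N, time in s.
With the tool pointing down it reaches from about 0.4 to 0.9 m from the base axis. Payload 5.6 kg.
Tool frame: the origin (TCP) lies midway between the tips of the shut fingers; the grasp point (between the pads) lies 19 mm behind it; z points along the fingers, y is the line along which they close (so a half turn about z gives the same grasp; the last joint's range is limited). The gripper opens to 92 mm and grips with 3 to 60 N. Pads are 20 mm wide; open, the fingers measure 128 mm over their backs; the gripper's body (75 mm by 189 mm) begins 69 mm behind the grasp point.
Start: joints at [-1.377, 0.468, -0.012, 1.603, 0.006, 1.071, -0.056], TCP at [0.153, 0.632, 0.215] pointing down, gripper open.
Joint ranges: [-2.53, 2.53], [-0.31, 2.02], [-1.57, 1.55], [0.28, 2.44], [-1.29, 4.43], [0.15, 1.84], [-2.92, 2.92]. Speed limits (rad/s): [2.57, 2.57, 3.14, 3.14, 3.14, 3.14, 3.14].

### API

Orientations are given as a 3x3 rotation matrix whose columns are the frame's x, y, z axes.
In Python, from station import env, effector, solver, viewer, workorder, search_frame, tip_of gives the robot as it stands. Calls block until the motion is done:
- env.reach(position, orientation): joint-space move of the TCP to a pose.
- env.movel(position, frame=None, rate=0.15): straight line of the TCP; frame=None keeps the orientation; rate is the mean speed in m/s.
- env.goto_joints(angles): joint-space move.
- effector.release() and effector.grasp(squeeze=None): open the fingers fully, or close them until they stop; squeeze is the grip in N (None keeps the last).
- env.pause(seconds).
- solver.inverse_kinematics(position, orientation): joint angles nearest the present ones, or None.
- env.sense(): the state.
- viewer.read_camera(name): name is "scene" or "top"; returns (picture, depth): 480x640x3 uint8, red, green, blue; 480x640 float32, m along the optical axis (not along the pixel's ray), 0 where there is no reading.
- viewer.camera_info(name): a dict with "intrinsics" (3x3 intrinsics, pixels), "dist_coeffs" ([k1, k2, p1, p2, k3] as OpenCV has them; the pictures are not rectified), "eye" and "rotation" of the camera in the world. Camera axes: x right, y up, looking along -z (the intrinsics and any distortion apply to the point x, -y, -z); pixel columns grow to the right and rows downward; lengths in m; the calibration is good to about 2 mm. A picture is of the moment at which its call begins. camera_info takes no time and is no camera call.
A pose or a line that the arm cannot do raises env.PlanningError and nothing moves.
- workorder.finish_job(): hands the job in; it is judged then, once.
Trained networks look in the newest picture that a camera, given by its name, has taken for a name from the list of things; names that differ only in an ending like _2 or _b are one class to them, and where a whole thing is asked for, a point or a joint stands for the part that bears it (a point fixed in the world has none). Each returns a list of dicts, best first, with "score" (0 to 1); they miss things now and then, are a little off and sometimes report something else, mostly with a low value. They report only what shows in the picture. A call takes as long as a camera call. They do not tell look-alikes from the thing itself.
- search_frame(camera, name): "at" ([x, y, z] in m, in world coordinates, good to about 4 mm: the middle of the surface that is visible of it).
- tip_of(camera, name): "at" ([x, y, z] in m, in world coordinates, good to about 4 mm: a listed point, or the origin of a listed thing).
The state is a dict: "t": time; "joint_positions": joint angles; "joint_velocities": joint speeds; "tau": joint torques, N m; "ee_pos": TCP position; "tcp_rot": TCP orientation; "wrist_force": force on the tool from outside, world axes, zero at the start; "moment": the same for the moment, N m; "gripper_width": finger opening in m; "grasp_force": force on a finger pad.
Only numpy, scipy, OpenCV 4.12 (cv2) and the standard library are available. Lean on these libraries where they do the work, as an engineer would, in place of code of your own. Each camera call takes 0.05 s, during which the arm holds its last target. There are 200 camera calls.

## Working session

There is one attempt and no reset: what is moved stays moved. The work goes in short steps, each a Python script; the robot and the scene stay as the last script left them, time stands still between calls to the robot, and variables do not carry over. Pictures are saved under pics/ and viewed, at most 10 in all, crops included, and the job is handed in when it is done.

```bash
mkdir -p pics; ls; cat > h.py <<'E'
import numpy as np, cv2
from station import env, effector, solver, viewer, workorder, search_frame, tip_of
def cloud(cam, depth):
    i=viewer.camera_info(cam); K=np.array(i["intrinsics"]);D=np.array(i["dist_coeffs"])
    v,u=np.mgrid[0:480,0:640]
    p=cv2.undistortPoints(np.stack([u,v],-1).reshape(-1,1,2).astype(np.float32),K,D).reshape(480,640,2)
    c=np.dstack([p[...,0]*depth,-p[...,1]*depth,-depth])
    P=c@np.array(i["rotation"]).T+np.array(i["eye"]); P[depth==0]=np.nan
    return P
def shot(cam,name):
    im,d=viewer.read_camera(cam); cv2.imwrite(f"pics/{name}.png",im[...,::-1]); P=cloud(cam,d)
    np.savez(f"pics/{name}.npz",im=im,P=P); return im,P
def R(yaw):  # tool down, y axis (closing) at angle yaw
    y=np.array([np.cos(yaw),np.sin(yaw),0]);z=np.array([0,0,-1.]);return np.c_[np.cross(y,z),y,z]
E
python3 - <<'E'
from h import *
for c in("top","scene"):
    shot(c,c+"0"); i=viewer.camera_info(c); print(c,np.round(i["eye"],3),np.round(i["rotation"],3).tolist())
    for n in("arbor","wheel_center","washer_center","cap_center","cup_wheel","pen_loupe","tweezers","dust_brush"):
        print(n,[(round(r["score"],2),np.round(r["at"],3).tolist()) for r in search_frame(c,n)])
s=env.sense();print(s["t"],np.round(s["tcp_rot"],2).tolist(),s["wrist_force"])
E
```

```text
pics
top [0.384 0.042 0.966] [[0.008, 0.988, -0.153], [-1.0, 0.009, 0.003], [0.004, 0.153, 0.988]]
arbor [(0.67, [0.515, 0.166, 0.017]), (0.41, [0.448, -0.087, 0.034])]
wheel_center [(0.77, [0.494, 0.354, 0.012])]
washer_center [(0.58, [0.44, -0.296, 0.01])]
cap_center [(0.78, [0.533, -0.06, 0.038]), (0.72, [0.451, -0.089, 0.033]), (0.68, [0.36, -0.166, 0.049])]
cup_wheel [(0.7, [0.676, 0.13, 0.024]), (0.39, [0.446, -0.091, 0.032])]
pen_loupe [(0.64, [0.614, -0.203, 0.017])]
tweezers []
dust_brush [(0.6, [0.663, 0.313, 0.008])]
scene [ 0.039 -0.604  0.911] [[0.813, 0.424, -0.4], [-0.583, 0.598, -0.55], [0.006, 0.68, 0.733]]
arbor [(0.97, [0.512, 0.156, 0.015])]
wheel_center [(0.67, [0.495, 0.34, 0.012])]
washer_center [(0.73, [0.443, -0.298, 0.003])]
cap_center [(0.91, [0.354, -0.189, 0.043]), (0.71, [0.443, -0.099, 0.035]), (0.59, [0.526, -0.07, 0.033])]
cup_wheel [(0.82, [0.674, 0.129, 0.02]), (0.71, [0.51, 0.154, 0.018]), (0.66, [0.442, -0.106, 0.036])]
pen_loupe [(0.94, [0.61, -0.206, 0.018])]
tweezers [(0.75, [0.496, 0.344, 0.013]), (0.59, [0.385, 0.102, 0.009]), (0.27, [0.513, 0.154, 0.017])]
dust_brush [(0.9, [0.662, 0.316, 0.008])]
0.9 [[-0.97, 0.23, 0.0], [0.23, 0.97, -0.0], [-0.0, 0.0, -1.0]] [ 0.01959513 -0.07555498  0.25989088]
```

View pics/top0.png

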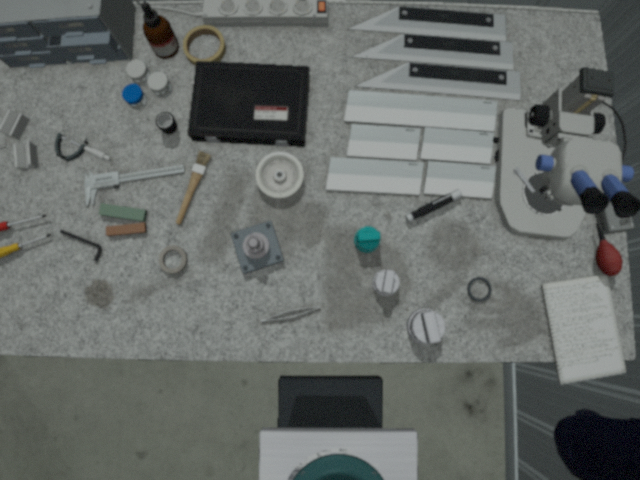

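View pics/scene0.png

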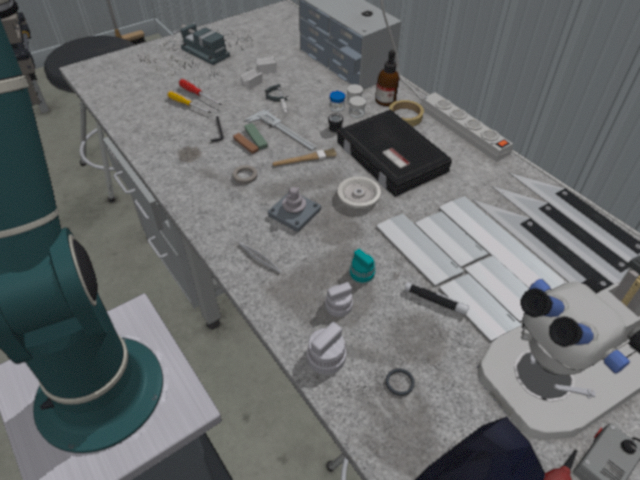

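```bash
cat > m.py <<'E'
from h import *
def fit(P,zlo,zhi,c,r):
    m=(P[...,2]>zlo)&(P[...,2]<zhi)&(np.hypot(P[...,0]-c[0],P[...,1]-c[1])<r)
    return P[m]
E
python3 - <<'E'
from m import *
for cam in("top","scene"):
    f=np.load(f"pics/{cam}0.npz");P=f["P"];im=f["im"]
    bench=fit(P,-.02,.02,(.45,.02),.05);print(cam,"bench z",np.round(np.median(bench[:,2]),4))
    for n,c,lo,hi,r in(("wheel",(.495,.35),.007,.02,.045),("washer",(.443,-.297),.005,.02,.045),
        ("capS top",(.447,-.092),.047,.07,.045),("capS step",(.447,-.092),.028,.044,.045),("capS all",(.447,-.092),.006,.07,.045),
        ("capL top",(.355,-.18),.055,.09,.05),("block",(.515,.16),.012,.024,.075),("plate",(.515,.16),.03,.04,.05),("boss",(.515,.16),.046,.058,.04),("post",(.515,.16),.06,.085,.03)):
        q=fit(P,lo,hi,c,r)
        if len(q)<5: print(n,len(q));continue
        (cx,cy),(w,h),a=cv2.minAreaRect(np.float32(q[:,:2]*1000))
        (ex,ey),er=cv2.minEnclosingCircle(np.float32(q[:,:2]*1000))
        print(n,len(q),"mean",np.round(q.mean(0),4),"rect",np.round([cx,cy,w,h,a],1),"circ",np.round([ex,ey,er],1),"zmed",np.round(np.median(q[:,2]),4))
t=cv2.imread("pics/top0.png");s=cv2.imread("pics/scene0.png")
z=lambda i,u,v,h,k:cv2.resize(i[v-h:v+h,u-h:u+h],(k,k),interpolation=cv2.INTER_CUBIC)
A=np.hstack([z(t,258,246,30,300),z(s,295,203,30,300)]);B=np.hstack([z(t,400,285,60,300),z(s,340,310,60,300)])
cv2.imwrite("pics/crop1.png",np.vstack([A,B]))
E
```

```text
top bench z 0.0004
wheel 380 mean [0.4932 0.3484 0.0119] rect [493.5 348.2  59.1  60.   12.6] circ [493.1 348.4  30.7] zmed 0.0121
washer 211 mean [ 0.4365 -0.2941  0.0083] rect [ 443.9 -300.3   52.8   78.3   52.2] circ [ 444.3 -301.1   40.1] zmed 0.0081
capS top 198 mean [ 0.4485 -0.0952  0.0561] rect [448.8 -95.9  16.3  46.3  79.3] circ [448.8 -95.6  23.3] zmed 0.0564
capS step 255 mean [ 0.4481 -0.0935  0.0364] rect [447.2 -94.9  47.6  45.   71.4] circ [448.2 -95.3  24.6] zmed 0.0366
capS all 541 mean [ 0.4474 -0.0924  0.0406] rect [450.4 -95.7  50.   55.7  56.9] circ [ 450.8 -101.3   31.9] zmed 0.0377
capL top 452 mean [ 0.3601 -0.1735  0.0732] rect [ 360.4 -175.5   59.8   25.1   12.4] circ [ 360.3 -174.9   30.8] zmed 0.0745
block 1325 mean [0.5192 0.1691 0.0184] rect [521.2 170.8  91.   90.6  18.7] circ [521.3 170.5  61.9] zmed 0.0184
plate 270 mean [0.5184 0.1681 0.0347] rect [521.1 170.2  52.9  51.8  46.3] circ [520.9 170.6  27.1] zmed 0.0347
boss 119 mean [0.5187 0.1678 0.0526] rect [521.  170.5  34.3  34.7  28. ] circ [520.9 170.2  18. ] zmed 0.0525
post 137 mean [0.52   0.1
[... 567 characters left out ...]
] zmed 0.0356
capS all 717 mean [ 0.4428 -0.104   0.0355] rect [445.1 -97.8  49.8  53.4  38.9] circ [446.7 -97.2  27.6] zmed 0.0358
capL top 520 mean [ 0.3571 -0.1786  0.0702] rect [ 359.9 -176.    61.8   24.7   13.4] circ [ 359.6 -176.1   31.5] zmed 0.072
block 760 mean [0.5131 0.1594 0.0178] rect [520.1 171.8  92.4  91.6  19.7] circ [520.1 168.8  61.6] zmed 0.0178
plate 169 mean [0.5148 0.163  0.0342] rect [518.6 167.6  44.8  51.2  64.1] circ [521.6 170.4  28.4] zmed 0.034
boss 104 mean [0.5166 0.1652 0.0515] rect [518.3 169.5  30.9  33.9  57.1] circ [518.9 171.6  19.3] zmed 0.0517
post 96 mean [0.5184 0.1689 0.071 ] rect [519.8 171.2  29.8  21.5  49.6] circ [520.3 171.5  17.7] zmed 0.0715
```

View pics/crop1.png

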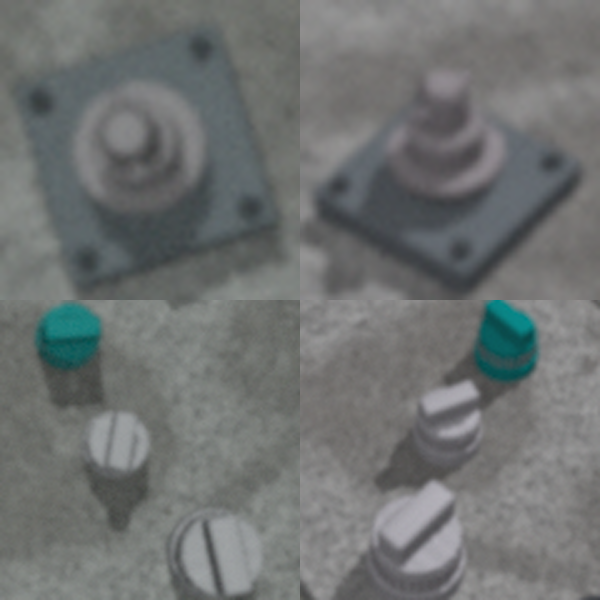

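The caps at top-view pixels are turquoise (368,239), small white (387,283) and large white (427,327). The small white one fits: it isn't turquoise, it's the smaller of the two whites, and its bar (46×16 mm, top at 56 mm) matches. The wheel is the ring at (173,261) and the washer the dark ring at (479,289). Next I'll get the pin direction and finer poses from averaged frames.

```bash
python3 - <<'E'
from m import *
from scipy.optimize import least_squares
acc={}
for cam in("top","scene"):
    ds=[];ims=[]
    for _ in range(8):
        im,d=viewer.read_camera(cam);ds.append(d);ims.append(im.astype(float))
    d=np.median(ds,0).astype(np.float32);P=cloud(cam,d);im=np.mean(ims,0)
    np.savez(f"pics/{cam}_avg.npz",P=P,im=im)
    ax=np.array([.5207,.1703]) if cam=="top" else np.array([.5197,.1708])
    q=fit(P,.058,.0705,ax,.021);e=(q[:,:2]-ax)*1000;r=np.hypot(*e.T);a=np.degrees(np.arctan2(e[:,1],e[:,0]))
    print(cam);
    for k in np.argsort(a):
        if r[k]>12.3: print(int(a[k]),np.round(r[k],1),np.round(q[k,2]*1000,1),end=" | ")
    print()
    for n,c,lo,hi,R0 in(("wheel",(.493,.3485),.009,.016,.03),("washer",(.4365,-.294),.0055,.014,.026)):
        q=fit(P,lo,hi,c,.04);h=cv2.convexHull(np.float32(q[:,:2]*1000))[:,0]
        s=least_squares(lambda p:np.hypot(h[:,0]-p[0],h[:,1]-p[1])-p[2],[c[0]*1000,c[1]*1000,R0*1000],loss="soft_l1")
        print(n,np.round(s.x,1),np.round(q.mean(0),4))
    q=fit(P,.05,.062,(.4485,-.0955),.035);print("bar",cv2.minAreaRect(np.float32(q[:,:2]*1000)))
z=lambda i,u,v,h,k:cv2.resize(i[v-h:v+h,u-h:u+h],(k,k),interpolation=cv2.INTER_CUBIC)
t=np.load("pics/top_avg.npz")["im"];s=np.load("pics/scene_avg.npz")["im"]
c=np.hstack([z(t,256,242,15,400),z(s,295,199,15,400)]);c=np.clip((c-c.min())/(c.max()-c.min())*255,0,255).astype(np.uint8)
cv2.imwrite("pics/crop2.png",c[...,::-1])
E
```

```text
top
-173 13.2 68.8 | -168 17.1 66.6 | -166 15.6 69.8 | -165 13.6 68.9 | -159 16.1 69.3 | -157 14.2 69.1 | -154 12.4 68.9 | -154 16.5 67.2 | -150 14.7 67.2 | 6 12.9 67.8 | 11 16.9 69.1 | 12 14.8 69.7 | 14 13.1 68.8 | 17 17.1 70.4 | 19 15.3 70.0 | 22 13.5 69.7 | 26 16.2 69.3 | 29 14.5 68.8 | 
wheel [493.5 348.5  29.8] [0.4933 0.348  0.0121]
washer [ 436.1 -294.    25.9] [ 0.4359 -0.294   0.0084]
bar ((448.6841125488281, -95.92555236816406), (16.040912628173828, 46.184696197509766), 79.10079956054688)
scene
-173 15.8 68.1 | -164 14.9 69.1 | -162 15.9 67.2 | -159 13.2 68.6 | -155 14.6 67.1 | 16 19.1 65.7 | 19 16.6 67.0 | 23 18.6 67.9 | 29 17.6 67.8 | 178 14.6 62.9 | 
wheel [493.3 349.3  29.1] [0.4929 0.3483 0.0117]
washer [ 436.8 -292.8   25.2] [ 0.4362 -0.2934  0.0067]
bar ((448.6609191894531, -95.1182632446289), (18.1377010345459, 45.374149322509766), 77.60162353515625)
```

View pics/crop2.png

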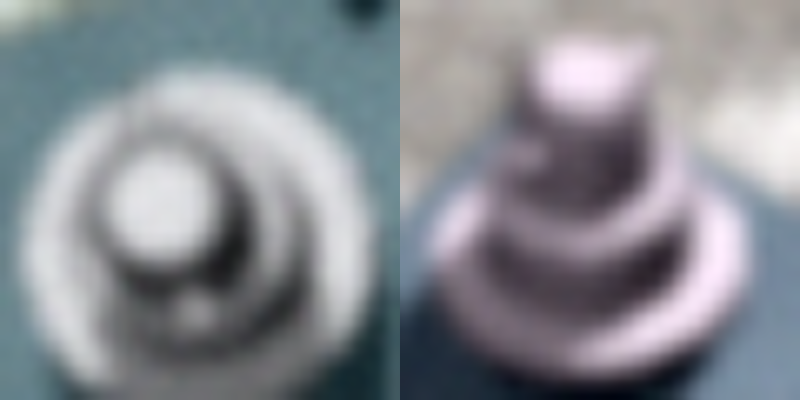

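The pin lies along about 19°, in line with the block (its end shows at (195,310) in the crop). Now I'll pick and place the wheel.

```bash
cat >> m.py <<'E'
ARB=np.array([.5205,.1706]); D=np.radians
def at(xy,z,yaw): env.reach([*xy,z],R(yaw))
def st(msg=""):
    s=env.sense();print(msg,"t",round(s["t"],2),"p",np.round(s["ee_pos"],4),"F",np.round(s["wrist_force"],1),"w",round(s["gripper_width"],4),"g",np.round(s["grasp_force"],1));return s
def down(xy,z0,z1,yaw,fmax,step=.002,rate=.05):
    f0=np.array(env.sense()["wrist_force"])[2];z=z0
    while z>z1+1e-5:
        z=max(z-step,z1);env.movel([*xy,z],R(yaw),rate=rate)
        f=env.sense()["wrist_force"]
        if abs(f[2]-f0)>fmax: print("contact at",round(z,4),np.round(f,1),"dF",round(f[2]-f0,1));return z
    return z
E
python3 - <<'E'
from m import *
for a in(109,64,19,-71,-116,-161):
    q=solver.inverse_kinematics([*ARB,.1],R(D(a)));print(a,None if q is None else np.round(q,2))
W=np.array([.4934,.3488])
at(W,.12,D(90));env.movel([*W,.003],R(D(90)),rate=.12);st("down")
effector.grasp(squeeze=25);st("grip")
env.movel([*W,.13],R(D(90)),rate=.2);st("lift")
at(ARB,.13,D(90));st("over")
shot("scene","s1")
E
```

```text
109 [-0.48  0.45  0.13  1.95 -0.08  0.75  1.6 ]
64 [-0.63  0.45  0.32  1.96 -0.2   0.75  0.92]
19 [-0.73  0.47  0.44  1.97 -0.28  0.76  0.21]
-71 [-0.86  0.5   0.61  1.98 -0.4   0.79 -1.25]
-116 [-1.28  0.91  1.34  2.   -1.01  1.14 -1.51]
-161 [-1.28  0.91  1.34  2.   -1.01  1.14 -2.29]
down t 4.48 p [0.494  0.3492 0.0038] F [ 1.2  0.6 -0.4] w 0.0918 g 0.0
grip t 5.09 p [0.4935 0.3489 0.0032] F [-0.1 -0.   2.2] w 0.0577 g 25.0
lift t 5.88 p [0.4926 0.3482 0.1289] F [-0.7 -0.9 -0.6] w 0.0579 g 25.0
over t 6.62 p [0.5201 0.1723 0.1294] F [ 0.2 -0.1 -0.8] w 0.0579 g 25.0
```

```bash
python3 - <<'E'
from m import *
f=np.load("pics/s1.npz");im=f["im"];P=f["P"]
i=viewer.camera_info("scene");p=np.array([*ARB,.13])
q=fit(P,.122,.1385,ARB,.045);print(len(q),q.min(0),q.max(0))
c=np.array(i["rotation"]).T@(p-np.array(i["eye"]));K=np.array(i["intrinsics"]);u=int(K[0,2]+K[0,0]*c[0]/-c[2]);v=int(K[1,2]-K[1,1]*c[1]/-c[2]);print(u,v)
cv2.imwrite("pics/crop3.png",cv2.resize(im[v-60:v+60,u-70:u+70,::-1],(700,600),interpolation=cv2.INTER_CUBIC))
E
```

```text
208 [0.48839376 0.13034669 0.12316958] [0.53708781 0.21260392 0.13849306]
292 170
```

View pics/crop3.png

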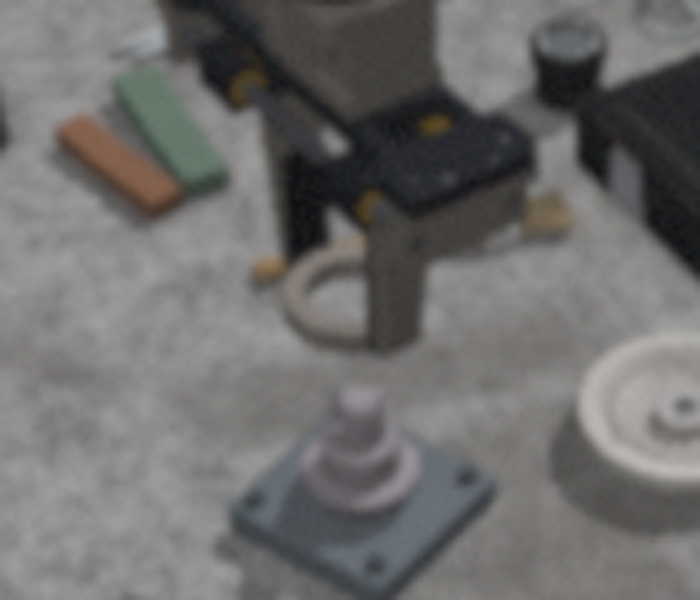

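The wheel is held level between the fingers at (345,290), above the arbor at (360,430). I'll lower it by feel.

```bash
python3 - <<'E'
from m import *
env.pause(.3);st("settled")
f=np.load("pics/s1.npz");P=f["P"];q=fit(P,.1345,.1425,ARB,.045);q=q[q[:,0]<.52];h=q[np.hypot(*(q[:,:2]-ARB).T)>.02];print(len(h),np.round(h.min(0),4),np.round(np.median(h,0),4))
env.movel([*ARB,.082],R(D(90)),rate=.1);env.pause(.2);st("pre")
z=down(ARB,.082,.0375,D(90),4,step=.003,rate=.08);st("end")
E
```

```text
settled t 6.97 p [0.5203 0.1718 0.1299] F [ 0.6 -0.  -0.7] w 0.058 g 25.0
147 [0.4884 0.1289 0.1345] [0.506  0.1717 0.138 ]
pre t 7.81 p [0.521  0.1708 0.0827] F [-0.3  0.4 -1.3] w 0.0577 g 25.0
end t 11.56 p [0.5204 0.1706 0.0374] F [ 0.4 -0.8 -0.8] w 0.0579 g 25.0
```

No contact on the way down, so it's seated around the boss. Release it, check, then fetch the washer.

```bash
python3 - <<'E'
from m import *
env.movel([*ARB,.0365],R(D(90)),rate=.03);st("touch")
effector.release();env.movel([*ARB,.15],R(D(90)),rate=.2)
S=np.array([.4364,-.2935])
at(S,.1,D(90))
im,P=shot("top","t2");im2,P2=shot("scene","s2")
for P in(P,P2):
    q=fit(P,.042,.0495,ARB,.04);(ex,ey),er=cv2.minEnclosingCircle(np.float32(q[:,:2]*1000));print("wheel",len(q),round(ex,1),round(ey,1),round(er,1),np.median(q[:,2]),"zspread",np.percentile(q[:,2],[5,95]))
env.movel([*S,.003],R(D(90)),rate=.12);env.pause(.15);st("down")
effector.grasp(squeeze=25);st("grip")
env.movel([*S,.14],R(D(90)),rate=.2);st("lift")
at(ARB,.14,D(90));env.pause(.2);env.movel([*ARB,.09],R(D(90)),rate=.1);env.pause(.2);st("over")
z=down(ARB,.09,.052,D(90),4,step=.004,rate=.08);st("end")
E
```

```text
touch t 11.81 p [0.5206 0.1706 0.0371] F [-1.7 -0.9  5.3] w 0.0583 g 25.0
wheel 380 521.1 169.4 30.1 0.04640827292684235 zspread [0.04362628 0.04865977]
wheel 234 520.1 169.9 31.1 0.04556806897644944 zspread [0.04267751 0.04867106]
down t 16.12 p [ 0.437  -0.2938  0.0038] F [-0.4  0.3  0.1] w 0.0919 g 0.0
grip t 16.83 p [ 0.4364 -0.2935  0.003 ] F [-0.1  0.1 -0.3] w 0.0501 g 25.0
lift t 17.67 p [ 0.4358 -0.2929  0.1391] F [ 0.8  0.2 -1.9] w 0.0504 g 25.0
over t 20.44 p [0.521  0.1708 0.0907] F [-0.2 -0.2 -0.6] w 0.05 g 25.0
end t 22.94 p [0.5205 0.1706 0.0519] F [-0.7  0.4 -0.7] w 0.0502 g 25.0
```

```bash
python3 - <<'E'
from m import *
z=down(ARB,.052,.049,D(90),3,step=.001,rate=.04);st("touch")
effector.release();env.movel([*ARB,.16],R(D(90)),rate=.2)
C=np.array([.4487,-.0955]);y=D(78)
at(C,.16,y)
for c in("top","scene"):
    im,P=shot(c,c+"3")
    q=fit(P,.0515,.0575,ARB,.035);r=np.hypot(*(q[:,:2]-ARB).T);q=q[r>.019];(ex,ey),er=cv2.minEnclosingCircle(np.float32(q[:,:2]*1000));print("washer",len(q),round(ex,1),round(ey,1),round(er,1),np.median(q[:,2]))
    q=fit(P,.042,.0495,ARB,.04);(ex,ey),er=cv2.minEnclosingCircle(np.float32(q[:,:2]*1000));print("wheel",len(q),round(ex,1),round(ey,1),round(er,1),np.median(q[:,2]))
st()
E
```

```text
touch t 23.69 p [0.5206 0.1706 0.049 ] F [ 0.3 -0.3  0.5] w 0.0502 g 25.0
washer 195 521.1 169.4 25.8 0.05410398767347868
wheel 187 520.8 169.3 30.1 0.04637751240560106
washer 106 521.3 170.3 27.3 0.053247594974890344
wheel 121 519.3 169.2 29.9 0.04580086085789292
 t 26.32 p [ 0.4495 -0.0939  0.1599] F [-0.1  0.1  0.4] w 0.0919 g 0.0
```

```bash
sed -i 's/^ARB=.*; D/ARB=np.array([.5205,.1714]); D/' m.py; python3 - <<'E'
from m import *
C=np.array([.4487,-.0955]);y=D(78)
env.movel([*C,.039],R(y),rate=.12);env.pause(.15);st("down")
effector.grasp(squeeze=60);st("grip")
env.movel([*C,.17],R(y),rate=.2);st("lift")
at(ARB,.17,D(109));env.pause(.2);env.movel([*ARB,.118],R(D(109)),rate=.1);env.pause(.2);st("over")
shot("scene","s4")
z=down(ARB,.118,.0935,D(109),4,step=.003,rate=.06);st("end")
print(np.round(env.sense()["joint_positions"],2))
E
```

```text
down t 27.62 p [ 0.4492 -0.0955  0.0396] F [-0.2 -0.3 -0.3] w 0.092 g 0.0
grip t 28.73 p [ 0.4487 -0.0955  0.039 ] F [-0.4 -0.2  0.1] w 0.0173 g 60.0
lift t 29.54 p [ 0.4479 -0.0953  0.1692] F [-0.  -0.1 -0.9] w 0.0176 g 60.0
over t 31.68 p [0.521  0.1716 0.1187] F [ 1.3 -0.2 -2. ] w 0.0174 g 60.0
end t 33.98 p [0.5205 0.1714 0.0935] F [-0.6 -0.3 -1.1] w 0.0171 g 60.0
[-0.49  0.46  0.14  1.96 -0.09  0.74  1.6 ]
```

It passed the pins freely. Now press it down.

```bash
python3 - <<'E'
from m import *
z=.0935
for z in(.0915,.089,.0875,.0865):
    env.movel([*ARB,z],R(D(109)),rate=.03);env.pause(.1);st(z)
E
```

```text
0.0915 t 34.33 p [0.5209 0.1716 0.0922] F [-0.8 -0.4  5. ] w 0.0177 g 60.0
0.089 t 34.68 p [0.5209 0.1715 0.09  ] F [-2.2 -0.6  7.7] w 0.0174 g 60.0
0.0875 t 35.03 p [0.521  0.1716 0.0888] F [-3.5 -1.4 10. ] w 0.0174 g 60.0
0.0865 t 35.38 p [0.521  0.1716 0.088 ] F [-2.6 -1.2 11.3] w 0.0175 g 60.0
```

```bash
python3 - <<'E'
from m import *
for z in(.0852,.0844,.0838,.0832,.0826):
    env.movel([*ARB,z],R(D(109)),rate=.03);env.pause(.15);s=st(z)
    if s["ee_pos"][2]<.0864 or s["wrist_force"][2]>16: break
E
```

```text
0.0852 t 35.78 p [0.521  0.1716 0.0868] F [-3.1 -1.9 13.1] w 0.0175 g 60.0
0.0844 t 36.18 p [0.5211 0.1716 0.0862] F [-4.  -1.2 13.4] w 0.0172 g 60.0
```

```bash
python3 - <<'E'
from m import *
env.movel([*ARB,.0838],R(D(109)),rate=.03);env.pause(.15);st("press")
for a in(104,99,94,89):
    env.movel([*ARB,.0838],R(D(a)),rate=.03);s=st(a);r=np.array(s["tcp_rot"]);print("yaw",round(np.degrees(np.arctan2(r[1,1],r[0,1])),1),"M",np.round(s["moment"],2))
    if abs(s["moment"][2])>2: break
E
```

```text
press t 36.58 p [0.5211 0.1716 0.0857] F [-4.6 -1.8 14.1] w 0.0176 g 60.0
104 t 36.83 p [0.5218 0.1719 0.0859] F [-2.4 -1.5 14.8] w 0.0171 g 60.0
yaw 104.0 M [-0.2   0.73 -0.08]
99 t 37.08 p [0.5222 0.1721 0.0861] F [-1.5  0.2 14.1] w 0.0176 g 60.0
yaw 99.0 M [-0.21  0.53 -0.1 ]
94 t 37.33 p [0.5226 0.1722 0.0862] F [-2.1 -0.3 13.7] w 0.0175 g 60.0
yaw 94.0 M [-0.17  0.41 -0.01]
89 t 37.58 p [0.5228 0.1723 0.0862] F [-1.2 -0.4 14.3] w 0.0175 g 60.0
yaw 89.0 M [-0.13  0.27 -0.03]
```

```bash
python3 - <<'E'
from m import *
env.pause(.2);st("paused")
c=ARB.copy()
for a in(84,79,74,69,64,59,54,49,44,39,34,29,24,19):
    env.movel([*c,.0838],R(D(a)),rate=.03)
    s=env.sense();e=np.array(s["ee_pos"])[:2]-[.521,.1716];c=ARB-0.7*np.clip(e,-.003,.003)
    if a%10==4 or abs(s["moment"][2])>1: st(a);print("M",np.round(s["moment"],2))
    if abs(s["moment"][2])>2.5: break
env.pause(.3);s=st("done");r=np.array(s["tcp_rot"]);print("yaw",round(np.degrees(np.arctan2(r[1,1],r[0,1])),1),"M",np.round(s["moment"],2),c)
E
```

```text
paused t 37.78 p [0.5228 0.1723 0.0862] F [-2.  -0.1 13.9] w 0.0176 g 60.0
84 t 38.03 p [0.5229 0.1723 0.0862] F [-0.2  0.2 14.2] w 0.0175 g 60.0
M [-0.08  0.27 -0.03]
74 t 38.53 p [0.5225 0.1721 0.0863] F [-0.1 -0.1 13.6] w 0.0176 g 60.0
M [-0.06  0.12 -0.05]
64 t 39.03 p [0.5224 0.1721 0.0863] F [ 0.9 -0.4 13.5] w 0.0174 g 60.0
M [-0.06  0.04 -0.01]
54 t 39.53 p [0.5224 0.1721 0.0863] F [ 0.5 -0.1 14.4] w 0.017 g 60.0
M [-0.13  0.08 -0.03]
44 t 40.03 p [0.5225 0.1721 0.0863] F [ 0.6 -0.5 12.5] w 0.0174 g 60.0
M [-0.11  0.1  -0.06]
34 t 40.53 p [0.5224 0.1721 0.0863] F [-0.6  0.7 14. ] w 0.0176 g 60.0
M [-0.14  0.08 -0.1 ]
24 t 41.03 p [0.5224 0.172  0.0862] F [ 0.6  0.6 13.9] w 0.0172 g 60.0
M [-0.09  0.13 -0.02]
done t 41.58 p [0.5224 0.172  0.0863] F [ 1.5  0.2 13.2] w 0.0171 g 60.0
yaw 19.0 M [-0.1   0.11 -0.1 ] [0.51951333 0.17108782]
```

```bash
python3 - <<'E'
from m import *
c=[.5195,.1711]
for z in(.0850,.0862,.0874,.0884,.0892,.0898,.0904,.0910):
    env.movel([*c,z],R(D(19)),rate=.02);env.pause(.12);s=st(z)
    if s["wrist_force"][2]<-4: break
E
```

```text
0.085 t 41.95 p [0.5224 0.172  0.0873] F [ 1.1  0.3 11.5] w 0.0173 g 60.0
0.0862 t 42.32 p [0.5223 0.172  0.0883] F [1.1 1.  9.5] w 0.0175 g 60.0
0.0874 t 42.68 p [0.5223 0.172  0.0893] F [1.2 0.3 8.6] w 0.0173 g 60.0
0.0884 t 43.05 p [0.5223 0.172  0.0901] F [2.7 1.  5.8] w 0.0174 g 60.0
0.0892 t 43.42 p [0.5221 0.172  0.0903] F [5.1 2.1 2.4] w 0.0175 g 60.0
0.0898 t 43.78 p [0.5221 0.172  0.0905] F [ 5.1  1.6 -0.3] w 0.0175 g 60.0
0.0904 t 44.15 p [0.522  0.172  0.0906] F [ 7.7  2.2 -6.3] w 0.0177 g 60.0
```

The force dropped to zero and then reversed at TCP 0.0905 (foot ≈ 51 mm), so the pins are in their notches. I'll ease off and check before handing in.

```bash
python3 - <<'E'
from m import *
env.movel([.5195,.1711,.0895],R(D(19)),rate=.02);env.pause(.4);s=st("hold");r=np.array(s["tcp_rot"]);print(np.round(r,3).tolist(),"M",np.round(s["moment"],2))
im,P=shot("scene","s5");cv2.imwrite("pics/crop5.png",cv2.resize(im[130:250,225:365,::-1],(700,600),interpolation=cv2.INTER_CUBIC))
E
```

```text
hold t 44.8 p [0.5221 0.172  0.0904] F [5.3 1.3 1.1] w 0.0175 g 60.0
[[-0.326, 0.946, 0.006], [0.946, 0.326, 0.001], [-0.0, 0.006, -1.0]] M [ 0.41 -1.33 -0.11]
```

View pics/crop5.png

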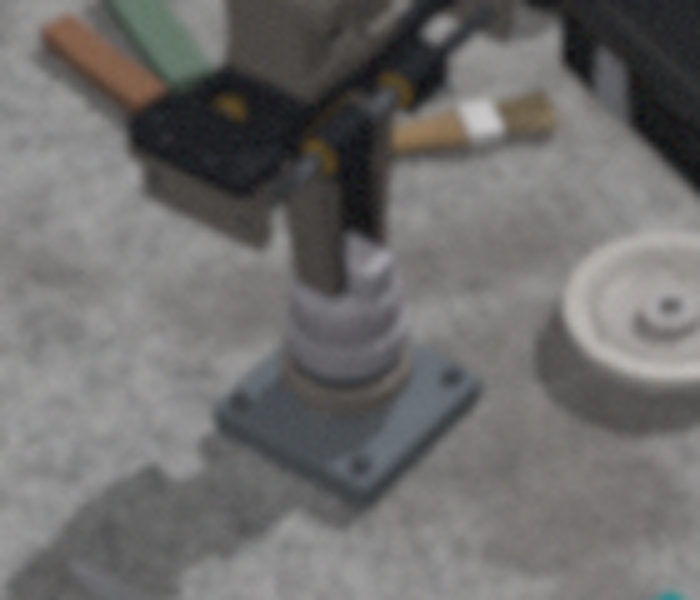

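The crop shows the cap (350,330) sitting upright on the washer and wheel (350,385), with its bar held in the fingers. Handing in.

```bash
python3 -c "
from m import *
print(workorder.finish_job())"
```

```text
the job is handed in; nothing more can be done
None
```

I handed the job in at about 45 s: wheel, washer and cap are stacked on the arbor, the cap turned 90° clockwise with the pins seated in their notches and its bar still gripped; the hand-in reported no verdict.

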